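Snap the safety cover home and hold the test key turned

TASK

Get the insulation tester ready and hold it on test: first press the clear cover that lies loose over its test bay down until both ends have snapped home and it sits level on the tester's top. Then take the red-headed key out of the wooden bit block, push it all the way into the tester's key switch, working it past the sticky pins without forcing it, and turn it a quarter clockwise as far as it goes. The switch springs back, so finish with the key still gripped and held turned; leave the other things on the bench where they are.

Things in the scene. Friction and masses are not known exactly. Their poses are not given: they have to be found in the camera images.
- tester: Insulation tester: fixed low blue-grey case with a pale top, 150 mm deep (x), 236 mm wide (y), top 60 mm above the worktop, black end cheeks 1.5 mm higher. Origin: centre of its underside; x to its back, y to its left, z up; at yaw 0 its front faces the robot. Test bay on the left, key switch on the right; sockets and lamps at the back right rise 5 mm. A red interlock plunger lies under the cover's edge.
- bay (a point): Centre of the test bay's opening (76 mm in x, 100 mm in y), level with the tester's top; axes as the tester's. A spring-ball catch sits in each of its two end walls (+y and -y) and holds the cover up, or down once it is home.
- cover_top (a point): Centre of the upper face of the cover: a loose clear plastic plate, 96 mm (x) by 122 mm (y), 5 mm thick, 0.15 kg. Its skirt already sits in the bay's opening, but it stands about 9 mm proud on the two ball catches. Home, it lies flat on the tester's top, this point 5 mm above it. Only then does the interlock let the key turn.
- pad_left (a point): Top centre of the round yellow thumb pad, 24 mm across, 1.5 mm high, at the left (+y) end of the clear cover, 43 mm from its centre, close to that end's catch. A press straight down of 6 to 12 N here snaps this end home (the pad's top is then 6.5 mm above the tester's top); the other end usually needs its own press.
- pad_right (a point): Top centre of the same kind of yellow thumb pad at the right (-y) end of the clear cover, next to the key switch.
- key_head (a point): Centre of the key's red plastic head: 28 mm wide (key x), 10 mm thick (key y), 26 mm tall (key z, up). Grip it across its thickness. A steel shoulder plate, 21 x 14 x 2.5 mm, has its underside 25 mm below this point. The key, 40 g, starts upright, blade down, loose in a slot of the bit block, its shoulder on the block's top, and lifts straight out.
- key_tip (a point): Tip of the key's blade, 55 mm below key_head on the key's axis. The steel blade below the shoulder is 30 mm long, 12 mm wide (key x), 4 mm thick (key y), notched alike on both edges: it fits either way round.
- bit_block: Wooden bit block that holds the key: fixed, 44 mm (x) by 100 mm (y), 34 mm high, origin at the centre of its underside. The key's slot is 26 mm from the centre towards -y; key x lies along the block's y. Four short screwdriver bits, up to 18 mm tall, stand 32 mm and more from the key.
- keyway (a point): Centre of the keyway's mouth on the face of the brass plug, 64 mm above the worktop, in an aluminium ring 38 mm across. x along the slot's 13.2 mm length, y across its 5.2 mm width, z up; it turns with the plug. The mouth flares by 2.5 mm all round. Home, the key's shoulder lies on this face: key_head is 25 mm above this point, key x along the slot.
- plug (a joint): Turn of the lock plug (rad), 0 at rest, growing clockwise seen from above; stop at 1.52; a spring of 0.1 N m turns it back. Sticky pins resist the key over the last 16 mm, up to 10 to 18 N straight; rocking it a few degrees between pushes helps. It turns only with the key within 2 mm of home and the cover home. The key has 6 degrees of play in the slot: at the stop it is turned 95 to 100 degrees.
- solder_reel: Bystander: blue reel of solder, 60 mm across, 39 mm high, standing at the back. Origin at the centre of its underside.
- tape_roll: Bystander: roll of black electrical tape lying flat, 62 mm across, 19 mm high. Origin at the centre of its underside.
- pliers_blue: Bystander: pliers with blue handles, 147 mm long, lying at the right of the bench. Origin at the centre of the underside.
- pencil: Bystander: yellow pencil, 136 mm long, lying at the front left. Origin at the centre of the underside.

How it is judged (in metres and radians):
On the way, in this order (a step that is already met when the one before it is completed fails the run):
1. the cover is pressed home: both ends within 3 mm of flat on the tester's top (z of each of pad_left, pad_right in the frame of bay below 0.0095 m and angle between pad_left's own z axis and vertical below 0.04 rad and horizontal distance between pad_left and bay below 0.048 m), for 0.3 s.
2. the key stands in the key switch, home to within 2.5 mm, while the cover stays home (all of step 1 and z of key_head in the frame of keyway below 0.0275 m and horizontal distance between key_head and keyway below 0.005 m and horizontal distance between key_tip and keyway below 0.004 m and angle between key_head's own z axis and vertical below 0.15 rad), for 0.1 s.
3. the key has turned the plug at least 70 degrees clockwise (all of step 2 and value of joint plug above 1.22 rad), for 0.3 s.
At the end, for the whole second after the job is handed in: The cover lies home on the tester (both ends within 3 mm of flat), the key is in the switch to within 2.5 mm of home, the plug is turned at least 70 degrees clockwise against its spring and at rest, and the gripper still grips the key (more than 2 N) for the last second (all of step 3 and velocity of joint plug below 0.2 rad/s and contact force between the fingers and key above 2 N); the arm keeps its last pose, push and grip.
It fails at once if the key is forced: more than 60 N between the key and the tester (contact force between key and tester above 60 N).
It fails at once if the cover is struck or crushed: more than 60 N between the gripper and the cover (contact force between the arm and cover above 60 N).
It fails at once if a bystander is shifted by more than 30 mm (distance of any of solder_reel, tape_roll, pliers_blue, pencil from where it was at the start of the episode above 0.03 m).
It also fails if it takes over 58 s, if anything falls off the work surface, if the arm or the gripper's body presses on something with over 40 N, if the wrist force passes 120 N, or if a joint passes its speed limit or range.

ROBOT

A 6-joint arm with a two-finger parallel gripper is mounted at the origin on a cart in front of the work surface, level with it; the furniture and walls round the work are solid. World frame = base frame: x ahead of the robot, y to its left, z up, the work surface at z = 0. Lengths are in mm, angles in rad, forces in N, time in s.
With the tool pointing down it reaches from about 300 to 775 mm from the base axis. Payload 14.6 kg.
Tool frame: the origin (TCP) lies at the very end of the fingers, on their centre line; the grasp point (between the pads) lies 19 mm behind it; z points along the fingers, y is the line along which they close (so a half turn about z gives the same grasp; the last joint's range is limited). The gripper opens to 94 mm and grips with 3 to 60 N. Pads are 16 mm wide; open, the fingers measure 119 mm over their backs; the gripper's body (75 mm by 177 mm) begins 78 mm behind the grasp point.
Start: joints at [1.073, 0.3, 1.521, -0, 1.321, -0.067], TCP at [229.675, 499.739, 205.446] pointing down, gripper open.
Joint ranges: [-3.03, 3.03], [-0.79, 2.21], [0.23, 2.52], [-1.04, 4.18], [0, 3.07], [-2.55, 2.55]. Speed limits (rad/s): [2.22, 2.22, 2.57, 3.14, 3.14, 3.14].

INTERFACE

Orientations are given as [roll, pitch, yaw] about the fixed x, y, z axes, in that order (R = Rz(yaw) Ry(pitch) Rx(roll)).
In Python, from cell import read_state, viewer, manip, models gives the robot as it stands.
- The arm moves only by the tool carry_out, never from a script. Its argument "deltas" is a list of rows, each an object with "dp": the shift along the tool's x, y, z in mm, a list of three; "roll": the turn about the tool's z in degrees; "gripper": the opening, from -1 (shut) to 1 (fully open), so that 0 is half open. In form: [{"dp": [tx, ty, tz], "roll": roll, "gripper": gripper}, ...]. A call has 1 to 12 rows; each row is the pose to reach, as a shift and turn from the pose commanded when the call began, along the tool's axes at that moment; what a row does not reach only later rows make up. A row lasts 1/12 s, in which the tool goes at most 41.7 mm and 7.16 degrees, less where a joint would pass 70% of its speed; a pose out of reach is approached as far as the arm can. A call with a gripper value outside its range is refused whole. The fingers move at their own pace and stop on an object; "newtons" is the grip in N (left out, the last holds). Time passes only in rows, so rows that repeat a pose let the fingers close. It gives the time, the measured TCP pose, the force, the opening and the grip force at its end, in the units of the state.
- read_state(): the state, without advancing time (a new reading comes with each control period).
- viewer.camera(name): name is "scene" or "top" or "wrist"; returns the picture (400x640x3 uint8, red, green, blue); there is no depth.
- viewer.camera_params(name): a dict with "fovy" (degrees; the focal length in pixels is half the picture's height over the tangent of half this angle, whatever the lens; pixels are square), "cx", "cy" (the principal point, pixels), "eye" and "attitude" of the camera in the world; the wrist camera has in their place "T_tool_cam" (4x4, takes a point from camera to tool coordinates, whose origin is the TCP and whose axes are the flange's). Camera axes: x right, y up, looking along -z (the intrinsics and any distortion apply to the point x, -y, -z); pixel columns grow to the right and rows downward; lengths in mm; the calibration is good to about 2 mm. A picture is of the moment at which its call begins: read the wrist's pose just before it. camera_params takes no time and is no camera call.
- manip.sign_off(): hands the job in; it is judged then, once.
Trained networks look in the newest picture that a camera, given by its name, has taken for a name from the list of things; names that differ only in an ending like _2 or _b are one class to them, and where a whole thing is asked for, a point or a joint stands for the part that bears it (a point fixed in the world has none). Each returns a list of dicts, best first, with "p" (0 to 1); they miss things now and then, are a little off and sometimes report something else, mostly with a low value. They report only what shows in the picture. A call takes as long as a camera call.
- models.cut_out(camera, label): "region" (400x640 bool, what is visible of it) and "box" ([left, top, right, bottom] in pixels, round what is visible of it).
The state is a dict: "clock": time; "joints": joint angles; "qd": joint speeds; "effort": joint torques, N m; "eef_pos": TCP position; "eef_rot": TCP orientation; "wrist_force": force on the tool from outside, world axes, zero at the start; "moment": the same for the moment, N m; "finger_gap": finger opening in mm; "finger_force": force on a finger pad.
Only numpy, scipy, OpenCV 4.12 (cv2) and the standard library are available. Lean on these libraries where they do the work, as an engineer would, in place of code of your own. Each camera call takes 0.05 s, during which the arm holds its last target. There are 200 camera calls.

## Working session

There is one attempt and no reset: what is moved stays moved. The work goes in short steps, Python scripts to look and compute and a tool call to move; the robot and the scene stay as the last step left them, time stands still between calls to the robot, and variables do not carry over. Pictures are saved under pics/ and viewed, at most 10 in all, crops included, and the job is handed in when it is done.

Besides the shell and the picture viewer there is one more tool, called after "Emit:" as name(argument=value, ...) on one line, values as JSON. carry_out: Moves the arm, as the interface text tells. Its arguments: {"type":"object","properties":{"deltas":{"type":"array"},"newtons":{"type":"number"}},"required":["deltas"]}

```bash
mkdir -p pics && cat > h.py <<'E'
import numpy as np, cv2
from scipy.spatial.transform import Rotation as R
from cell import read_state, viewer, manip, models
E
python3 - <<'E'
from h import *
s=read_state()
print(s)
for n in ("scene","top","wrist"):
    p=viewer.camera_params(n); print(n,p)
    im=viewer.camera(n); cv2.imwrite(f"pics/{n}0.png",im[:,:,::-1])
for l in ["tester","cover_top","pad_left","pad_right","key_head","bit_block","keyway","plug","solder_reel","tape_roll","pliers_blue","pencil"]:
    for c in ("scene","top"):
        r=models.cut_out(c,l)
        print(l,c,[(round(d["p"],2),d["box"],[round(float(v),1) for v in np.argwhere(d["region"]).mean(0)[::-1]]) for d in r[:2]])
E
```

```text
{'clock': 0.0, 'joints': array([ 1.07340752e+00,  3.00445719e-01,  1.52155952e+00, -3.81758470e-05,
        1.32073074e+00, -6.65972965e-02]), 'qd': array([ 1.34566308e-03, -1.28469140e-04,  6.34695581e-05, -4.59660986e-04,
       -7.39273724e-04,  4.89952266e-04]), 'effort': array([-2.99133862e-03, -5.31815708e+01, -3.52731264e+01,  7.05914805e-02,
        2.45326204e-02, -8.67112180e-05]), 'eef_pos': array([229.55939897, 499.51338779, 204.90938122]), 'eef_rot': array([-3.14044940e+00, -3.91907782e-05,  2.71081059e+00]), 'wrist_force': array([0.35871544, 0.19382141, 0.72530742]), 'moment': array([-0.03423382, -0.01230191,  0.00476772]), 'finger_force': 0.0, 'finger_gap': 94.23996850097164}
scene {'fovy': 53.94661137954361, 'cx': 325.4057200913622, 'cy': 202.03457570286116, 'eye': array([805.4679573 , 807.16082184, 715.55997115]), 'attitude': array([ 0.97944108, -0.02382301,  2.89198746])}
top {'fovy': 50.92682874059748, 'cx': 323.8798070676778, 'cy': 195.09811878683675, 'eye': array([ 509.41654542,  -86.93917431, 1413.62301151]), 'attitude': array([ 0.05668212, -0.01583747, -1.58558
[... 1308 characters left out ...]
 255.4])]
bit_block top [(0.91, [188.6, 232.1, 223.1, 245.8], [207.4, 239.6]), (0.21, [242.2, 169.4, 283.9, 206.3], [263.3, 187.9])]
keyway scene []
keyway top []
plug scene []
plug top []
solder_reel scene [(0.62, [251.0, 267.3, 278.1, 291.7], [264.0, 278.3])]
solder_reel top [(0.63, [254.7, 133.6, 273.9, 152.3], [259.5, 144.7])]
tape_roll scene [(0.71, [248.1, 247.0, 274.6, 266.5], [263.2, 260.0]), (0.18, [414.8, 299.7, 428.3, 317.2], [420.6, 310.2])]
tape_roll top [(0.56, [275.7, 139.8, 290.3, 155.5], [282.1, 146.9])]
pliers_blue scene [(0.58, [415.8, 300.8, 425.7, 318.0], [420.5, 310.8])]
pliers_blue top [(0.55, [438.4, 220.3, 462.6, 260.0], [449.4, 239.5])]
pencil scene []
pencil top []
```

```bash
cat >> h.py <<'E'
def cam(n,s=None):
    p=viewer.camera_params(n); f=200/np.tan(np.radians(p["fovy"])/2)
    if n=="wrist":
        s=s or read_state(); Rt=R.from_euler("xyz",s["eef_rot"]).as_matrix(); T=np.array(p["T_tool_cam"])
        return Rt@T[:3,:3], Rt@T[:3,3]+s["eef_pos"], f,p["cx"],p["cy"]
    return R.from_euler("xyz",p["attitude"]).as_matrix(), np.array(p["eye"]), f,p["cx"],p["cy"]
def atz(c,uv,z):
    M,e,f,cx,cy=c; d=M@np.array([(uv[0]-cx)/f,-(uv[1]-cy)/f,-1]); return e+d*(z-e[2])/d[2]
def proj(c,P):
    M,e,f,cx,cy=c; q=M.T@(np.asarray(P,float)-e); return np.array([cx+f*q[0]/-q[2],cy-f*q[1]/-q[2]])
E
python3 - <<'E'
from h import *
t=cam("top"); sc=cam("scene")
for n,uv,z in [("testertop",(283,190.8),60),("cover",(263.4,188),74),("block",(207.4,239.6),34),("keyhead",(194.9,240),72),("reel",(259.5,144.7),39),("tape",(282,147),19),("pliers",(449.4,239.5),10)]:
    print(n,atz(t,uv,z).round(0))
for n,uv,z in [("tester",(321.1,255.5),50),("cover",(322,250.3),74),("key",(420.6,310.8),59),("block",(412.3,313.7),30)]:
    print(n,atz(sc,uv,z).round(0))
a=cv2.imread("pics/top0.png")[110:270,150:480]; b=cv2.imread("pics/scene0.png")[200:350,220:460]
a=cv2.resize(a,(800,388),interpolation=cv2.INTER_CUBIC); cv2.imwrite("pics/a.png",a)
cv2.imwrite("pics/b.png",cv2.resize(b,(800,500),interpolation=cv2.INTER_CUBIC))
E
```

```text
testertop [602.  22.  60.]
cover [610.  83.  74.]
block [448. 272.  34.]
keyhead [449. 301.  72.]
reel [756. 100.  39.]
tape [751.  27.  19.]
pliers [ 434. -528.   10.]
tester [616.  83.  50.]
cover [616.  91.  74.]
key [453. 311.  59.]
block [459. 292.  30.]
```

View pics/a.png

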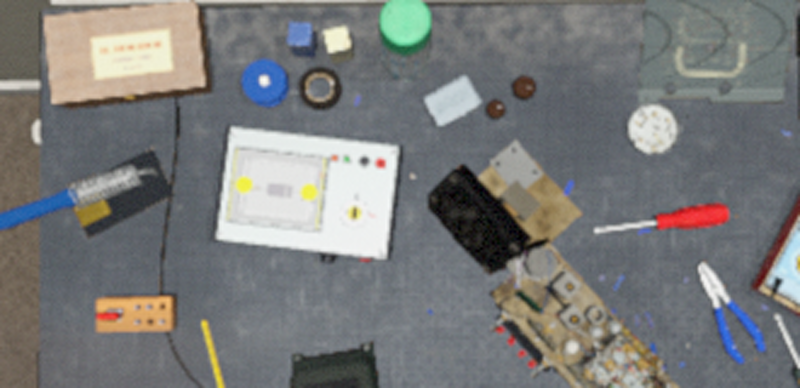

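View pics/b.png

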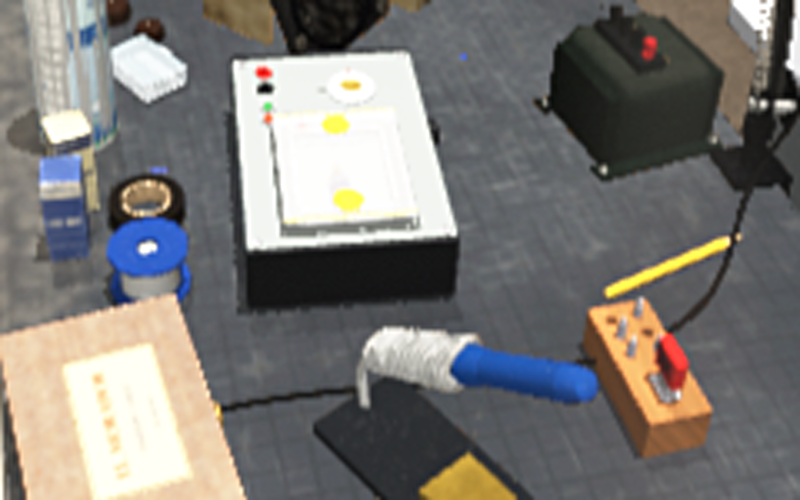

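```bash
python3 - <<'E'
from h import *
sc=cam("scene"); t=cam("top")
print("tcp in scene",proj(sc,[229.6,499.5,205]),proj(sc,[229.6,499.5,300]),"thing", (220+770*.3,200+170*.3))
for n,uv,z in [("keyway",(296.4,197.5),64),("pl",(150+245*.4125,110+185*.4125),75),("pr",(150+309*.4125,110+192*.4125),75)]: print(n,atz(t,uv,z).round(0))
im=cv2.imread("pics/top0.png").astype(int); b,g,r=im[...,0],im[...,1],im[...,2]
m=((r>170)&(g>150)&(b<110)).astype(np.uint8)
n,_,st,ce=cv2.connectedComponentsWithStats(m)
for i in range(1,n):
    if st[i,4]>5: print("yellow",ce[i].round(1),st[i,4],atz(t,ce[i],75).round(0))
E
```

```text
tcp in scene [606.55829599 314.42204143] [632.69355949 272.94806215] thing (451.0, 251.0)
keyway [579. -21.  64.]
pl [616. 122.  75.]
pr [606.  39.  75.]
yellow [530.    1.3] 89 [1217. -800.   75.]
yellow [6.089e+02 4.000e-01] 64 [ 1219. -1064.    75.]
yellow [520.7   9.5] 84 [1189. -768.   75.]
yellow [580.3   7.1] 70 [1196. -967.   75.]
yellow [600.4  13.3] 33 [ 1175. -1033.    75.]
yellow [614.8  13.9] 16 [ 1172. -1081.    75.]
yellow [421.9  20.2] 57 [1156. -439.   75.]
yellow [264.1  21.5] 68 [1155.   77.   75.]
yellow [446.9  20.9] 7 [1153. -522.   75.]
yellow [135.  22.] 11 [1156.  495.   75.]
yellow [166.5  22. ] 16 [1155.  394.   75.]
yellow [187.5  22. ] 14 [1155.  326.   75.]
yellow [611.6  22.8] 8 [ 1142. -1069.    75.]
yellow [574.7  28.5] 13 [1124. -945.   75.]
yellow [564.2  35.9] 414 [1099. -909.   75.]
yellow [613.7  29.5] 10 [ 1120. -1075.    75.]
yellow [628.2  31. ] 66 [ 1114. -1123.    75.]
yellow [501.4  35.5] 134 [1102. -700.   75.]
yellow [516.1  31.3] 7 [1116. -750.   75.]
yellow [536.  33.] 11 [1110. -815.   75.]
yellow [547.  33.] 9 [1109. -852.   75.]
yell
[... 1692 characters left out ...]
6] 27 [937. 217.  75.]
yellow [272.9  90.2] 107 [927.  51.  75.]
yellow [392.2  88. ] 81 [ 930. -336.   75.]
yellow [417.8  89.5] 30 [ 925. -420.   75.]
yellow [192.4  92.5] 19 [922. 309.  75.]
yellow [364.7  91.6] 34 [ 920. -247.   75.]
yellow [220.5  92.5] 12 [921. 219.  75.]
yellow [254.  94.] 7 [915. 112.  75.]
yellow [250.2 185.8] 24 [618. 125.  75.]
yellow [277.1 188.9] 22 [607.  40.  75.]
yellow [483.8 218.4] 84 [ 503. -620.   75.]
yellow [205.9 239.6] 221 [449. 266.  75.]
yellow [237.9 258.4] 87 [389. 165.  75.]
yellow [482.7 266.6] 16 [ 350. -611.   75.]
yellow [491.3 265.1] 7 [ 354. -639.   75.]
yellow [525.1 266.2] 29 [ 349. -747.   75.]
yellow [522.1 273.5] 29 [ 326. -736.   75.]
```

Emit:
carry_out(deltas=[{"dp": [-28,-10,-5],"roll": 6,"gripper": 0},{"dp": [-56,-20,-10],"roll": 12,"gripper": 0},{"dp": [-84,-30,-15],"roll": 18,"gripper": 0},{"dp": [-112,-40,-15],"roll": 24,"gripper": 0},{"dp": [-140,-50,-15],"roll": 30,"gripper": 0},{"dp": [-168,-60,-15],"roll": 36,"gripper": 0},{"dp": [-196,-70,-15],"roll": 42,"gripper": 0},{"dp": [-224,-80,-15],"roll": 48,"gripper": 0},{"dp": [-252,-90,-15],"roll": 54,"gripper": 0},{"dp": [-279,-102,-15],"roll": 60,"gripper": 0},{"dp": [-279,-102,-15],"roll": 65.3,"gripper": 0},{"dp": [-279,-102,-15],"roll": 65.3,"gripper": 0}])

```text
clock: 2.35
eef_pos: [441.4, 289.5, 220.4]
eef_rot: [-3.141, 0.0, 1.564]
wrist_force: [0.0, -0.9, 0.2]
finger_gap: 47.0
finger_force: 0.0
```

```bash
python3 - <<'E'
from h import *
s=read_state(); c=cam("wrist",s); im=viewer.camera("wrist")[:,:,::-1]; cv2.imwrite("pics/w1.png",im)
for l,z in [("key_head",72),("bit_block",34)]:
    for d in models.cut_out("wrist",l)[:2]:
        m=d["region"].astype(np.uint8); rc=cv2.minAreaRect(cv2.findNonZero(m)); b=cv2.boxPoints(rc)
        print(l,round(d["p"],2),d["box"],m.sum(),[atz(c,q,z).round(1)[:2].tolist() for q in b],atz(c,rc[0],z).round(1))
print(s["eef_pos"],s["eef_rot"])
E
```

```text
key_head 0.57 [319.2, 146.9, 333.3, 183.1] 383 [[441.9, 322.7], [454.0, 322.6], [454.2, 292.9], [441.7, 293.0]] [448. 308.  72.]
bit_block 0.55 [303.8, 134.4, 346.4, 229.9] 3457 [[427.6, 333.0], [469.8, 332.7], [471.4, 229.4], [425.9, 229.7]] [448.7 283.1  34. ]
[441.37360379 289.52469356 220.35822581] [-3.14147060e+00  5.47280622e-05  1.56435021e+00]
```

View pics/w1.png

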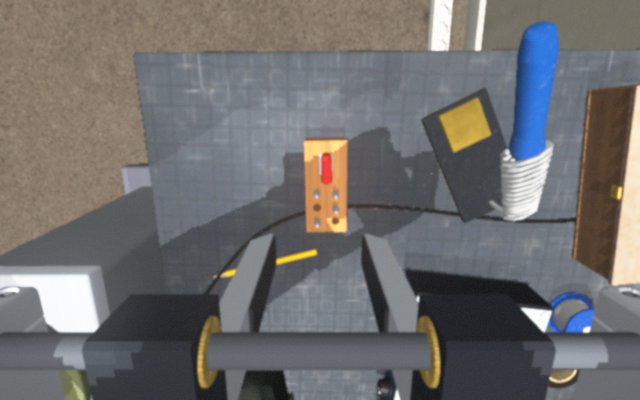

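Emit:
carry_out(deltas=[{"dp": [-38,19,0],"roll": 1,"gripper": -1},{"dp": [-76,38,0],"roll": 2,"gripper": -1},{"dp": [-114,56,0],"roll": 3,"gripper": -1},{"dp": [-150,74,0],"roll": 4,"gripper": -1},{"dp": [-186,92,0],"roll": 5,"gripper": -1},{"dp": [-222,110,0],"roll": 6,"gripper": -1},{"dp": [-258,128,0],"roll": 7,"gripper": -1},{"dp": [-290,144,0],"roll": 7,"gripper": -1},{"dp": [-308,151,0],"roll": 7,"gripper": -1},{"dp": [-308,151,0],"roll": 7,"gripper": -1},{"dp": [-308,151,0],"roll": 7,"gripper": -1}])

```text
clock: 3.42
eef_pos: [591.6, -17.2, 220.1]
eef_rot: [-3.141, -0.0, 1.45]
wrist_force: [-0.2, 0.8, 0.0]
finger_gap: 0.3
finger_force: 0.0
```

```bash
cat > tv.py <<'E'
from h import *
import sys
s=read_state(); c=cam("wrist",s); im=viewer.camera("wrist")[:,:,::-1]; cv2.imwrite(f"pics/{sys.argv[1]}.png",im)
i=im.astype(int); m=((i[...,2]>150)&(i[...,1]>130)&(i[...,0]<110)).astype(np.uint8)
n,_,st,ce=cv2.connectedComponentsWithStats(m)
for k in range(1,n):
    if st[k,4]>60: print("yel",ce[k].round(1),st[k],atz(c,ce[k],74).round(1))
for l,z in [("tester",61),("pad_right",74),("plug",64)]:
    for d in models.cut_out("wrist",l)[:1]:
        q=d["region"].astype(np.uint8); rc=cv2.minAreaRect(cv2.findNonZero(q)); b=cv2.boxPoints(rc)
        print(l,round(d["p"],2),d["box"],[atz(c,p,z).round(1)[:2].tolist() for p in b])
print(s["eef_pos"],s["eef_rot"],s["clock"])
E
python3 tv.py w2
```

```text
yel [75.6 15.9] [ 39   0  80  36 653] [406.4 154.3  74. ]
yel [330.1  20. ] [318   6  25  29 564] [618.4 125.4  74. ]
yel [328.4 125.1] [318 114  22  23 388] [607.3  39.4  74. ]
yel [306.8 193.4] [299 189  17   8  71] [579.5 -22.   74. ]
tester 0.87 [239.9, 2.7, 417.3, 240.4] [[502.4, -61.9], [546.9, 155.5], [695.4, 134.6], [680.2, -87.5]]
pad_right 0.64 [274.7, 0.0, 387.2, 147.9] [[554.6, 28.5], [573.0, 146.2], [667.9, 134.7], [659.9, 15.8]]
plug 0.83 [298.0, 181.8, 318.1, 198.5] [[571.2, -8.9], [589.6, -11.2], [587.4, -29.3], [568.7, -27.0]]
[591.64242491 -17.1536624  220.11168247] [-3.14102913e+00 -9.48328284e-05  1.45043601e+00] 3.4167
```

View pics/w2.png

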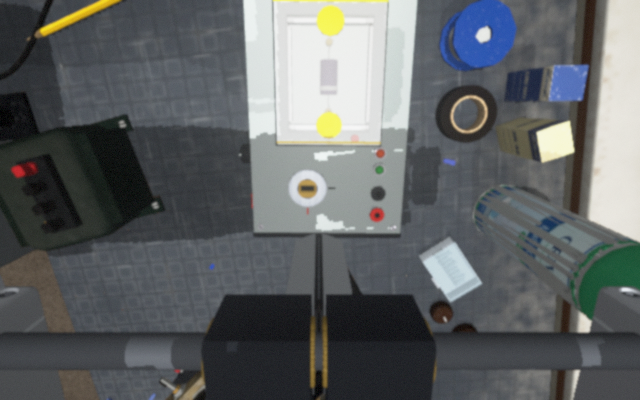

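Emit:
carry_out(deltas=[{"dp": [20,3,30],"roll": 0,"gripper": -1},{"dp": [40,6,60],"roll": 0,"gripper": -1},{"dp": [58,8.8,90],"roll": 0,"gripper": -1},{"dp": [58,8.8,120],"roll": 0,"gripper": -1},{"dp": [58,8.8,138],"roll": 0,"gripper": -1},{"dp": [58,8.8,141],"roll": 0,"gripper": -1},{"dp": [58,8.8,143],"roll": 0,"gripper": -1},{"dp": [58,8.8,145],"roll": 0,"gripper": -1},{"dp": [58,8.8,147],"roll": 0,"gripper": -1},{"dp": [58,8.8,148],"roll": 0,"gripper": -1},{"dp": [58,8.8,148],"roll": 0,"gripper": -1}])

```text
clock: 4.53
eef_pos: [607.8, 39.1, 73.3]
eef_rot: [3.14, -0.0, 1.449]
wrist_force: [0.5, 0.4, 0.8]
finger_gap: 0.3
finger_force: 0.4
```

Emit:
carry_out(deltas=[{"dp": [0,0,1],"roll": 0,"gripper": -1},{"dp": [0,0,2],"roll": 0,"gripper": -1},{"dp": [0,0,3],"roll": 0,"gripper": -1},{"dp": [0,0,4],"roll": 0,"gripper": -1},{"dp": [0,0,5],"roll": 0,"gripper": -1},{"dp": [0,0,5],"roll": 0,"gripper": -1}])

```text
clock: 5.03
eef_pos: [607.9, 38.8, 68.5]
eef_rot: [3.14, 0.0, 1.449]
wrist_force: [-2.7, -1.9, 10.9]
finger_gap: 0.4
finger_force: 5.7
```

Emit:
carry_out(deltas=[{"dp": [0,0,0.7],"roll": 0,"gripper": -1},{"dp": [0,0,1.4],"roll": 0,"gripper": -1},{"dp": [0,0,2],"roll": 0,"gripper": -1},{"dp": [0,0,2],"roll": 0,"gripper": -1}])

```text
clock: 5.37
eef_pos: [608.0, 38.8, 68.1]
eef_rot: [3.14, 0.0, 1.449]
wrist_force: [-10.6, -2.9, 26.9]
finger_gap: 0.5
finger_force: 13.6
```

Emit:
carry_out(deltas=[{"dp": [0,0,-10],"roll": 0,"gripper": -1},{"dp": [10,0,-22],"roll": 0,"gripper": -1},{"dp": [45,0,-24],"roll": 0,"gripper": -1},{"dp": [86.6,0.2,-22],"roll": 0,"gripper": -1},{"dp": [86.6,0.2,-14],"roll": 0,"gripper": -1},{"dp": [86.6,0.2,-11],"roll": 0,"gripper": -1},{"dp": [86.6,0.2,-9],"roll": 0,"gripper": -1},{"dp": [86.6,0.2,-7],"roll": 0,"gripper": -1},{"dp": [86.6,0.2,-5],"roll": 0,"gripper": -1},{"dp": [86.6,0.2,-3],"roll": 0,"gripper": -1},{"dp": [86.6,0.2,-2],"roll": 0,"gripper": -1},{"dp": [86.6,0.2,-2],"roll": 0,"gripper": -1}])

```text
clock: 6.37
eef_pos: [618.0, 124.4, 67.0]
eef_rot: [-3.141, 0.0, 1.448]
wrist_force: [0.2, -0.0, 0.2]
finger_gap: 0.5
finger_force: 0.0
```

Emit:
carry_out(deltas=[{"dp": [0,0,1],"roll": 0,"gripper": -1},{"dp": [0,0,2],"roll": 0,"gripper": -1},{"dp": [0,0,3],"roll": 0,"gripper": -1},{"dp": [0,0,3],"roll": 0,"gripper": -1}])

```text
clock: 6.7
eef_pos: [618.3, 124.6, 66.7]
eef_rot: [3.141, 0.0, 1.449]
wrist_force: [-10.6, -2.8, 21.1]
finger_gap: 0.5
finger_force: 10.7
```

Emit:
carry_out(deltas=[{"dp": [0,0,-10],"roll": 0,"gripper": -1},{"dp": [-20,0,-14],"roll": 0,"gripper": -1},{"dp": [-56,0,-14],"roll": 0,"gripper": -1},{"dp": [-86.6,-0.2,-12],"roll": 0,"gripper": -1},{"dp": [-86.6,-0.2,-8],"roll": 0,"gripper": -1},{"dp": [-86.6,-0.2,-5],"roll": 0,"gripper": -1},{"dp": [-86.6,-0.2,-3],"roll": 0,"gripper": -1},{"dp": [-86.6,-0.2,-1.5],"roll": 0,"gripper": -1},{"dp": [-86.6,-0.2,0],"roll": 0,"gripper": -1},{"dp": [-86.6,-0.2,0],"roll": 0,"gripper": -1}])

```text
clock: 7.53
eef_pos: [607.6, 39.7, 66.7]
eef_rot: [3.141, 0.001, 1.45]
wrist_force: [-13.2, -4.8, 23.4]
finger_gap: 0.7
finger_force: 11.8
```

Emit:
carry_out(deltas=[{"dp": [0,0,-25],"roll": 0,"gripper": -1},{"dp": [-20,-5,-50],"roll": 0,"gripper": -1},{"dp": [-50,-12,-75],"roll": 0,"gripper": -1},{"dp": [-80,-19,-96],"roll": 0,"gripper": -1},{"dp": [-90,-21,-96],"roll": 0,"gripper": -1},{"dp": [-90,-21,-96],"roll": 0,"gripper": -1},{"dp": [-90,-21,-96],"roll": 0,"gripper": -1}])

```text
clock: 8.12
eef_pos: [575.7, -46.8, 159.7]
eef_rot: [-3.141, -0.0, 1.449]
wrist_force: [0.9, 0.4, -0.3]
finger_gap: 0.5
finger_force: 0.0
```

```bash
python3 tv.py w3 && python3 - <<'E'
from h import *
c=cam("wrist"); im=cv2.imread("pics/w3.png")
cv2.imwrite("pics/w3c.png",cv2.resize(im[:260,200:500],(780,676))[:600])
g=cv2.cvtColor(im,cv2.COLOR_BGR2GRAY)
print(proj(c,[579.6,-17,64]))
E
```

```text
yel [346.8  86.2] [334  72  27  30 534] [606.5  39.5  74. ]
yel [319.7 170.4] [309 157  22  23 173] [579.7 -19.2  74. ]
tester 0.86 [236.5, 2.5, 453.9, 230.0] [[502.5, -62.5], [536.4, 108.7], [688.9, 88.6], [683.9, -86.6]]
pad_right 0.6 [282.3, 0.8, 419.5, 114.2] [[556.9, 28.1], [567.8, 100.2], [659.9, 88.9], [656.6, 15.9]]
plug 0.66 [307.7, 158.6, 332.4, 181.9] [[573.3, -8.8], [589.7, -10.8], [587.6, -29.2], [570.9, -27.2]]
[575.66200435 -46.81728543 159.65293104] [-3.14070648e+00 -2.54927226e-04  1.44892007e+00] 8.1167
[319.42179332 165.85877358]
```

View pics/w3c.png

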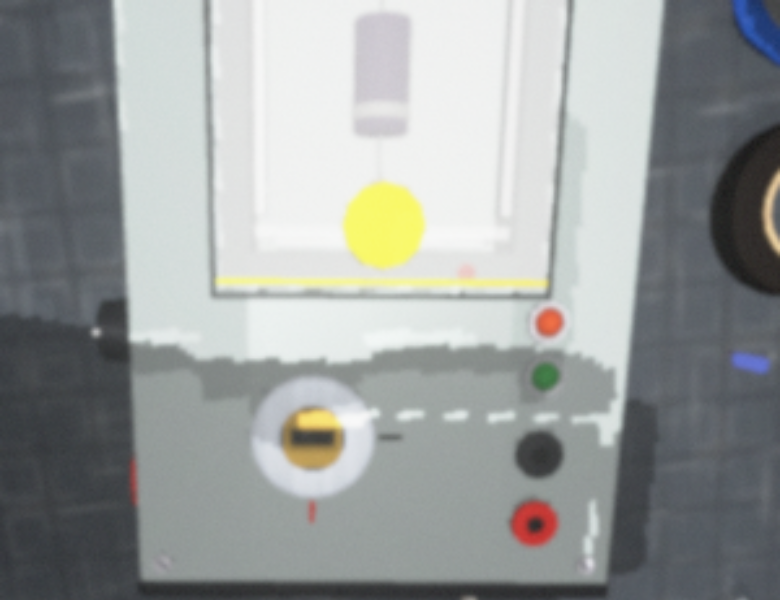

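```bash
python3 - <<'E'
from h import *
c=cam("wrist"); print(atz(c,(320.2,168.3),64),c[1])
for w,c,uv in [("w3",c,(320,168)),("w2",None,(307,188))]:
    im=cv2.imread(f"pics/{w}.png"); 
    x0,y0=int(uv[0])-40,int(uv[1])-40
    g=cv2.resize(im[y0:y0+80,x0:x0+80],None,fx=8,fy=8,interpolation=cv2.INTER_CUBIC)
    h=cv2.cvtColor(g,cv2.COLOR_BGR2HSV); m=((h[...,1]>90)).astype(np.uint8)
    n,l,st,ce=cv2.connectedComponentsWithStats(m); k=1+np.argmax(st[1:,4]); print(w,st[k]/8,(ce[k]+.5)/8+[x0,y0]-.5, (st[k,0]+st[k,2]/2)/8+x0-.5,(st[k,1]+st[k,3]/2)/8+y0-.5)
    gg=cv2.cvtColor(g,cv2.COLOR_BGR2GRAY); d=(gg<70).astype(np.uint8); d[:200]=0; d[440:]=0; d[:,:200]=0; d[:,440:]=0
    n,l,st,ce=cv2.connectedComponentsWithStats(d); 
    for k in range(1,n):
        if st[k,4]>300:
            rc=cv2.minAreaRect(cv2.findNonZero((l==k).astype(np.uint8))); print(" slot",(np.array(rc[0])+.5)/8+[x0,y0]-.5,np.array(rc[1])/8,rc[2])
E
```

```text
[579.97970993 -19.02000553  64.        ] [585.30115092  32.31562714 339.52401068]
w3 [  29.375   29.375   21.875   22.25  2574.25 ] [319.87308804 168.15554895] 319.8125 168.0
 slot [319.53673553 168.03915024] [13.28466034  3.06646919] 3.094058036804199
w2 [  32.      32.375   17.125   16.875 1564.875] [306.95771927 188.48524742] 307.0625 188.3125
 slot [307.0625 187.9375] [ 2.25 10.25] 90.0
```

Emit:
carry_out(deltas=[{"dp": [38,-15,-5],"roll": -1,"gripper": 0},{"dp": [76,-30,-10],"roll": -2,"gripper": 0},{"dp": [114,-45,-10],"roll": -3,"gripper": 0},{"dp": [152,-70,-10],"roll": -4,"gripper": -0.2},{"dp": [190,-95,-10],"roll": -5,"gripper": -0.2},{"dp": [228,-115,-10],"roll": -6,"gripper": -0.2},{"dp": [262,-135,-10],"roll": -7,"gripper": -0.2},{"dp": [296,-155,-10],"roll": -7,"gripper": -0.2},{"dp": [310,-166,-5],"roll": -7,"gripper": -0.2},{"dp": [310,-166,-5],"roll": -7,"gripper": -0.2},{"dp": [310,-166,-5],"roll": -7,"gripper": -0.2}])

```text
clock: 9.23
eef_pos: [447.6, 281.5, 164.8]
eef_rot: [-3.14, 0.001, 1.574]
wrist_force: [0.4, -0.6, 0.2]
finger_gap: 37.5
finger_force: 0.0
```

```bash
python3 - <<'E'
from h import *
s=read_state(); c=cam("wrist",s); im=viewer.camera("wrist")[:,:,::-1]; cv2.imwrite("pics/w4.png",im)
h=cv2.cvtColor(im,cv2.COLOR_BGR2HSV); m=((h[...,1]>150)&((h[...,0]<6)|(h[...,0]>172))&(h[...,2]>60)).astype(np.uint8)
n,l,st,ce=cv2.connectedComponentsWithStats(m)
for k in range(1,n):
    if st[k,4]>150:
        rc=cv2.minAreaRect(cv2.findNonZero((l==k).astype(np.uint8))); print(st[k],rc[2],[atz(c,q,72).round(1)[:2].tolist() for q in cv2.boxPoints(rc)])
for d in models.cut_out("wrist","bit_block")[:1]:
    rc=cv2.minAreaRect(cv2.findNonZero(d["region"].astype(np.uint8))); print(rc[2],[atz(c,q,34).round(1)[:2].tolist() for q in cv2.boxPoints(rc)])
p=proj(c,[448,307,72]); u,v=p.astype(int); print(p)
cv2.imwrite("pics/w4c.png",cv2.resize(im[max(0,v-70):v+80,u-100:u+100],(800,600)))
print(s["eef_pos"],s["eef_rot"],c[1])
E
```

```text
[315 154  12  36 372] 0.0 [[444.6, 292.9], [444.5, 320.9], [453.1, 321.0], [453.4, 292.9]]
90.0 [[426.7, 332.8], [470.3, 332.9], [472.8, 228.5], [425.2, 228.3]]
[319.37935337 171.64196099]
[447.63930046 281.53323822 164.75663154] [-3.14049081e+00  6.45071636e-04  1.57431017e+00] [447.38007408 360.98873478 344.89369402]
```

View pics/w4c.png

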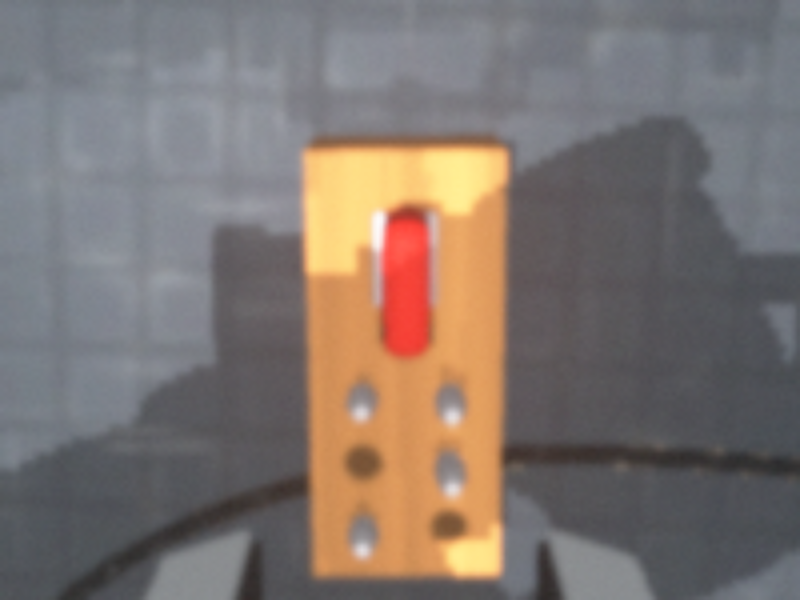

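Emit:
carry_out(deltas=[{"dp": [13,0.7,20],"roll": 0,"gripper": -0.3},{"dp": [25,1.3,55],"roll": 0,"gripper": -0.3},{"dp": [25.3,1.3,85],"roll": 0,"gripper": -0.3},{"dp": [25.3,1.3,105],"roll": 0,"gripper": -0.3},{"dp": [25.3,1.3,118],"roll": 0,"gripper": -0.3},{"dp": [25.3,1.3,124.5],"roll": 0,"gripper": -0.3},{"dp": [25.3,1.3,124.5],"roll": 0,"gripper": -0.6},{"dp": [25.3,1.3,124.5],"roll": 0,"gripper": -1},{"dp": [25.3,1.3,124.5],"roll": 0,"gripper": -1},{"dp": [25.3,1.3,124.5],"roll": 0,"gripper": -1},{"dp": [25.3,1.3,124.5],"roll": 0,"gripper": -1},{"dp": [25.3,1.3,124.5],"roll": 0,"gripper": -1}], newtons=55)

```text
clock: 10.33
eef_pos: [449.7, 305.6, 41.7]
eef_rot: [-3.142, -0.0, 1.571]
wrist_force: [-5.4, -1.2, 4.8]
finger_gap: 9.7
finger_force: 55.0
```

Emit:
carry_out(deltas=[{"dp": [0,0,-20],"roll": 0,"gripper": -1},{"dp": [0,0,-60],"roll": 0,"gripper": -1},{"dp": [-20,8,-95],"roll": -7,"gripper": -1},{"dp": [-56,22,-110],"roll": -14,"gripper": -1},{"dp": [-92,37,-110],"roll": -21,"gripper": -1},{"dp": [-128,51,-110],"roll": -28,"gripper": -1},{"dp": [-164,66,-110],"roll": -35,"gripper": -1},{"dp": [-200,80,-110],"roll": -42,"gripper": -1},{"dp": [-236,95,-110],"roll": -49,"gripper": -1},{"dp": [-272,109,-110],"roll": -56,"gripper": -1},{"dp": [-305,122,-105],"roll": -63,"gripper": -1},{"dp": [-324,130,-95],"roll": -70,"gripper": -1}])

```text
clock: 11.33
eef_pos: [581.6, -22.0, 137.5]
eef_rot: [3.141, 0.004, 2.741]
wrist_force: [0.5, -0.4, -0.3]
finger_gap: 9.7
finger_force: 55.0
```

Emit:
carry_out(deltas=[{"dp": [0,0,0],"roll": -7,"gripper": -1},{"dp": [0,0,0],"roll": -13,"gripper": -1},{"dp": [0,0,0],"roll": -13,"gripper": -1},{"dp": [0,0,0],"roll": -13,"gripper": -1},{"dp": [0,0,0],"roll": -13,"gripper": -1}])

```text
clock: 11.75
eef_pos: [580.1, -18.2, 136.4]
eef_rot: [3.142, 0.001, 2.961]
wrist_force: [0.5, -0.1, -1.0]
finger_gap: 9.5
finger_force: 55.0
```

```bash
python3 - <<'E'
from h import *
s=read_state(); c=cam("wrist",s); im=viewer.camera("wrist")[:,:,::-1]; cv2.imwrite("pics/w5.png",im)
Rt=R.from_euler("xyz",s["eef_rot"]).as_matrix()
tip=s["eef_pos"]+Rt@[0,0,36]
print(s,"\n tip pred",tip,proj(c,tip),"keyway",proj(c,[579.7,-18.8,64]))
u,v=proj(c,tip).astype(int)
cv2.imwrite("pics/w5c.png",cv2.resize(im[max(0,v-90):v+60,u-100:u+100],(800,600)))
print(u-100,max(0,v-90))
viewer.camera("scene"); 
E
```

```text
{'clock': 11.75, 'joints': array([-9.45276539e-02,  4.29345409e-01,  1.51133713e+00, -5.01987261e-05,
        1.20014458e+00, -1.48456641e+00]), 'qd': array([ 0.00346766,  0.00112699,  0.00168056, -0.00014987,  0.00014576,
       -0.00848892]), 'effort': array([-3.17540970e-01, -5.87232220e+01, -3.36413741e+01, -1.93630450e-02,
        7.10904552e-02, -8.56982265e-02]), 'eef_pos': array([580.10790154, -18.24874364, 136.35472136]), 'eef_rot': array([3.14157335e+00, 7.66721514e-04, 2.96085324e+00]), 'wrist_force': array([ 0.48234943, -0.13263778, -1.03888587]), 'moment': array([ 0.00802363,  0.01836536, -0.00448071]), 'finger_force': 54.99933958053589, 'finger_gap': 9.540837042160916} 
 tip pred [580.13517881 -18.25302179 100.35473195] [317.92275448 226.93520633] keyway [317.13984734 209.7855906 ]
217 136
```

View pics/w5c.png

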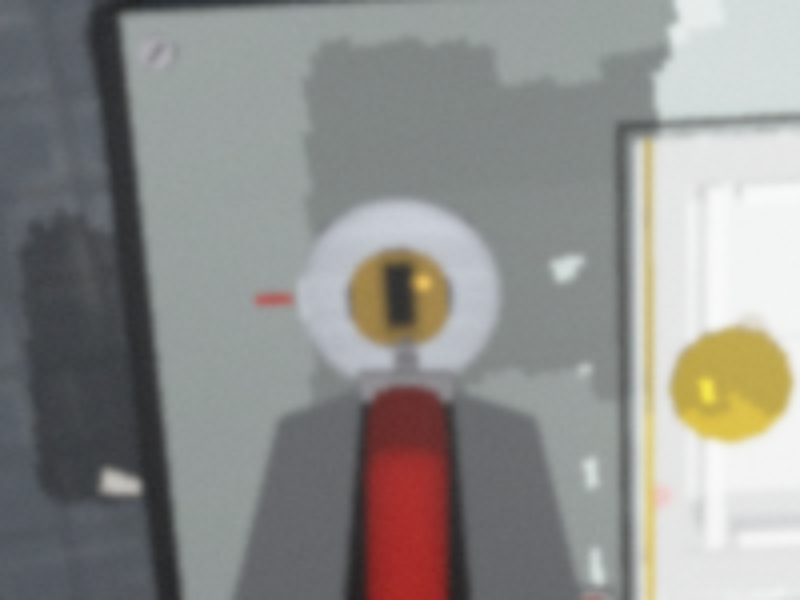

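```bash
python3 - <<'E'
from h import *
s=read_state(); c=cam("wrist",s); im=cv2.imread("pics/w5.png")
Rt=R.from_euler("xyz",s["eef_rot"]).as_matrix()
P=lambda x,y,z: proj(c,s["eef_pos"]+Rt@[x,y,z]).round(1)
for z in (36,37.7): print("tip +x edge",P(6,0,z),"w",P(6,2,z)-P(6,-2,z),"shoulder bot/top front",P(10.5,0,z-30),P(10.5,0,z-32.5),"L/R",P(10.5,-7,z-32.5),P(10.5,7,z-32.5),"head bottom front",P(14,0,z-42),"headtopfront",P(14,0,z-68),"head top back",P(-14,0,z-68))
for r in range(200,236): print(r,[tuple(int(q) for q in im[r,k]) for k in (316,317,318,319,320)])
cv2.imwrite("pics/w5d.png",cv2.resize(im[185:255,280:360],(800,700),interpolation=cv2.INTER_NEAREST)[:600])
E
```

```text
tip +x edge [317.9 218.2] w [6.2 0. ] shoulder bot/top front [317.9 227.8] [317.9 229.3] L/R [305.3 229.4] [330.5 229.3] head bottom front [317.9 229.5] headtopfront [317.8 249.6] head top back [317.8 303.7]
tip +x edge [317.9 217.4] w [6.1 0. ] shoulder bot/top front [317.9 226.7] [317.9 228.3] L/R [305.4 228.3] [330.4 228.3] head bottom front [317.9 228.3] headtopfront [317.8 248. ] head top back [317.8 301.8]
200 [(71, 116, 137), (71, 115, 136), (72, 115, 137), (77, 120, 141), (81, 123, 146)]
201 [(66, 99, 115), (61, 93, 109), (64, 96, 113), (61, 101, 117), (72, 115, 135)]
202 [(56, 73, 81), (54, 68, 77), (57, 74, 82), (61, 88, 102), (65, 104, 123)]
203 [(53, 59, 61), (51, 55, 59), (53, 59, 63), (54, 72, 83), (63, 99, 118)]
204 [(48, 47, 48), (49, 49, 52), (55, 56, 61), (53, 75, 84), (69, 108, 128)]
205 [(51, 52, 50), (51, 53, 53), (49, 57, 62), (61, 86, 98), (71, 121, 145)]
206 [(51, 52, 48), (51, 53, 52), (55, 60, 66), (61, 89, 103), (71, 128, 155)]
207 [(49, 52, 50), (49, 50, 52), (56, 61, 65), (62, 86, 98), (68, 119, 145)]
208 [(52, 50, 49), (52, 52, 52), (51, 55, 57), (56, 72
[... 1571 characters left out ...]
(137, 133, 133)]
228 [(134, 130, 131), (125, 123, 125), (129, 128, 128), (130, 128, 128), (132, 128, 129)]
229 [(130, 128, 128), (129, 127, 128), (129, 128, 128), (130, 127, 128), (132, 129, 130)]
230 [(136, 134, 135), (135, 134, 134), (135, 132, 134), (136, 133, 135), (138, 136, 138)]
231 [(128, 126, 132), (130, 126, 133), (129, 127, 133), (132, 129, 135), (132, 130, 136)]
232 [(99, 99, 120), (100, 98, 121), (103, 101, 123), (99, 98, 121), (103, 99, 123)]
233 [(68, 67, 109), (68, 66, 110), (65, 66, 109), (67, 66, 110), (68, 67, 110)]
234 [(51, 53, 107), (52, 53, 106), (51, 54, 107), (51, 51, 105), (51, 52, 106)]
235 [(46, 48, 104), (46, 48, 107), (45, 46, 103), (45, 47, 104), (50, 48, 105)]
```

View pics/w5d.png

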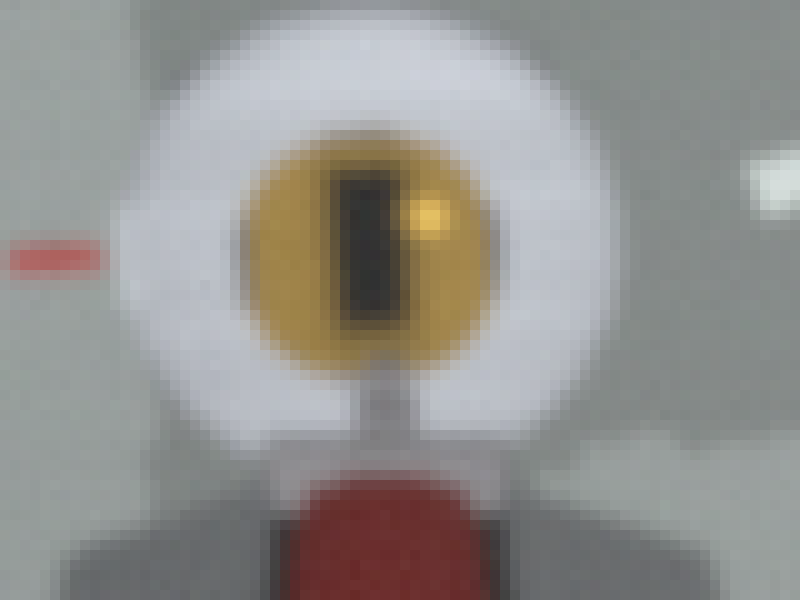

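Emit:
carry_out(deltas=[{"dp": [0.85,-0.9,8],"roll": -3.5,"gripper": -1},{"dp": [0.85,-0.9,18],"roll": -3.5,"gripper": -1},{"dp": [0.85,-0.9,26],"roll": -3.5,"gripper": -1},{"dp": [0.85,-0.9,30],"roll": -3.5,"gripper": -1},{"dp": [0.85,-0.9,32],"roll": -3.5,"gripper": -1},{"dp": [0.85,-0.9,34],"roll": -3.5,"gripper": -1},{"dp": [0.85,-0.9,36],"roll": -3.5,"gripper": -1},{"dp": [0.85,-0.9,37],"roll": -3.5,"gripper": -1},{"dp": [0.85,-0.9,37],"roll": -3.5,"gripper": -1}])

```text
clock: 12.6
eef_pos: [579.0, -19.2, 98.9]
eef_rot: [-3.142, 0.0, 3.025]
wrist_force: [0.5, -0.5, -0.5]
finger_gap: 9.6
finger_force: 55.0
```

Tip should be about 3 mm in, no force. Continue carefully.

Emit:
carry_out(deltas=[{"dp": [0,0,1],"roll": 0,"gripper": -1},{"dp": [0,0,2],"roll": 0,"gripper": -1},{"dp": [0,0,3],"roll": 0,"gripper": -1},{"dp": [0,0,4],"roll": 0,"gripper": -1},{"dp": [0,0,5],"roll": 0,"gripper": -1},{"dp": [0,0,5],"roll": 0,"gripper": -1}])

```text
clock: 13.1
eef_pos: [578.9, -19.2, 93.7]
eef_rot: [-3.142, -0.0, 3.025]
wrist_force: [0.2, -0.2, -0.9]
finger_gap: 9.9
finger_force: 55.0
```

Emit:
carry_out(deltas=[{"dp": [0,0,1],"roll": 0,"gripper": -1},{"dp": [0,0,2],"roll": 0,"gripper": -1},{"dp": [0,0,3],"roll": 0,"gripper": -1},{"dp": [0,0,4],"roll": 0,"gripper": -1},{"dp": [0,0,5],"roll": 0,"gripper": -1},{"dp": [0,0,5],"roll": 0,"gripper": -1}])

```text
clock: 13.6
eef_pos: [578.9, -19.2, 88.7]
eef_rot: [3.142, -0.0, 3.025]
wrist_force: [0.6, 0.1, -0.4]
finger_gap: 9.9
finger_force: 55.0
```

Emit:
carry_out(deltas=[{"dp": [0,0,1],"roll": 3,"gripper": -1},{"dp": [0,0,2],"roll": -3,"gripper": -1},{"dp": [0,0,2.7],"roll": 3,"gripper": -1},{"dp": [0,0,3.4],"roll": -3,"gripper": -1},{"dp": [0,0,4],"roll": 3,"gripper": -1},{"dp": [0,0,4.7],"roll": -3,"gripper": -1},{"dp": [0,0,5.4],"roll": 3,"gripper": -1},{"dp": [0,0,6],"roll": -3,"gripper": -1},{"dp": [0,0,6],"roll": 0,"gripper": -1}])

```text
clock: 14.35
eef_pos: [578.7, -19.2, 82.8]
eef_rot: [-3.142, -0.001, 3.033]
wrist_force: [-0.1, 0.3, -1.0]
finger_gap: 9.5
finger_force: 55.0
```

Emit:
carry_out(deltas=[{"dp": [0,0,0.7],"roll": 3,"gripper": -1},{"dp": [0,0,1.4],"roll": -3,"gripper": -1},{"dp": [0,0,2.1],"roll": 3,"gripper": -1},{"dp": [0,0,2.8],"roll": -3,"gripper": -1},{"dp": [0,0,3.5],"roll": 3,"gripper": -1},{"dp": [0,0,4.2],"roll": -3,"gripper": -1},{"dp": [0,0,4.9],"roll": 3,"gripper": -1},{"dp": [0,0,5.6],"roll": -3,"gripper": -1},{"dp": [0,0,6],"roll": 3,"gripper": -1},{"dp": [0,0,6],"roll": -3,"gripper": -1},{"dp": [0,0,6],"roll": 0,"gripper": -1}])

```text
clock: 15.27
eef_pos: [578.8, -19.2, 77.3]
eef_rot: [-3.142, -0.001, 3.033]
wrist_force: [-3.0, 0.6, 4.5]
finger_gap: 9.6
finger_force: 55.0
```

Emit:
carry_out(deltas=[{"dp": [0,0,0.7],"roll": 3,"gripper": -1},{"dp": [0,0,1.4],"roll": -3,"gripper": -1},{"dp": [0,0,2.1],"roll": 3,"gripper": -1},{"dp": [0,0,2.8],"roll": -3,"gripper": -1},{"dp": [0,0,3.5],"roll": 3,"gripper": -1},{"dp": [0,0,4],"roll": -3,"gripper": -1},{"dp": [0,0,4.5],"roll": 3,"gripper": -1},{"dp": [0,0,5],"roll": -3,"gripper": -1},{"dp": [0,0,5],"roll": 3,"gripper": -1},{"dp": [0,0,5],"roll": -3,"gripper": -1},{"dp": [0,0,5],"roll": 0,"gripper": -1}])

```text
clock: 16.18
eef_pos: [579.1, -19.2, 72.2]
eef_rot: [-3.142, 0.0, 3.033]
wrist_force: [0.4, 1.0, 1.4]
finger_gap: 9.6
finger_force: 55.0
```

Emit:
carry_out(deltas=[{"dp": [0,0,0.5],"roll": 3,"gripper": -1},{"dp": [0,0,1],"roll": -3,"gripper": -1},{"dp": [0,0,1.5],"roll": 3,"gripper": -1},{"dp": [0,0,2],"roll": -3,"gripper": -1},{"dp": [0,0,2.5],"roll": 3,"gripper": -1},{"dp": [0,0,2.5],"roll": -3,"gripper": -1},{"dp": [0,0,2.5],"roll": 0,"gripper": -1}])

```text
clock: 16.77
eef_pos: [579.8, -19.3, 71.6]
eef_rot: [-3.142, 0.003, 3.033]
wrist_force: [-5.3, -0.4, 18.6]
finger_gap: 9.6
finger_force: 55.0
```

Emit:
carry_out(deltas=[{"dp": [0,0,-0.8],"roll": 4,"gripper": -1},{"dp": [0,0,-0.8],"roll": 8,"gripper": -1},{"dp": [0,0,-0.8],"roll": 12,"gripper": -1},{"dp": [0,0,-0.8],"roll": 16,"gripper": -1},{"dp": [0,0,-0.8],"roll": 20,"gripper": -1},{"dp": [0,0,-0.8],"roll": 24,"gripper": -1},{"dp": [0,0,-0.8],"roll": 28,"gripper": -1},{"dp": [0,0,-0.8],"roll": 30,"gripper": -1},{"dp": [0,0,-0.8],"roll": 30,"gripper": -1}])

```text
clock: 17.52
eef_pos: [579.7, -19.2, 71.7]
eef_rot: [3.14, 0.002, 2.499]
wrist_force: [-1.7, 0.1, 11.1]
finger_gap: 9.4
finger_force: 55.0
```

```bash
python3 -c "
from h import *
s=read_state();print(s['eef_pos'],s['eef_rot'],s['wrist_force'],s['moment'],s['finger_force'])"
```

```text
[579.71371158 -19.23322248  71.67475646] [3.14043491e+00 1.91126750e-03 2.49909553e+00] [-1.74346726  0.09420567 11.0807355 ] [0.09271242 0.48483286 0.07817375] 55.00460743904114
```

Emit:
carry_out(deltas=[{"dp": [0,0,0],"roll": 5,"gripper": -1},{"dp": [0,0,0],"roll": 10,"gripper": -1},{"dp": [0,0,0],"roll": 15,"gripper": -1},{"dp": [0,0,0],"roll": 20,"gripper": -1},{"dp": [0,0,0],"roll": 25,"gripper": -1},{"dp": [0,0,0],"roll": 30,"gripper": -1},{"dp": [0,0,0],"roll": 35,"gripper": -1},{"dp": [0,0,0],"roll": 40,"gripper": -1},{"dp": [0,0,0],"roll": 45,"gripper": -1},{"dp": [0,0,0],"roll": 50,"gripper": -1},{"dp": [0,0,0],"roll": 55,"gripper": -1},{"dp": [0,0,0],"roll": 55,"gripper": -1}])

```text
clock: 18.52
eef_pos: [580.1, -19.2, 71.7]
eef_rot: [3.138, 0.0, 1.536]
wrist_force: [1.1, 2.2, 9.2]
finger_gap: 9.7
finger_force: 55.0
```

```bash
python3 -c "
from h import *
s=read_state();print(s['eef_pos'],s['eef_rot'],s['wrist_force'],s['moment'],s['finger_force'])"
```

```text
[580.08330088 -19.15559124  71.67340794] [3.13838837e+00 5.95844851e-06 1.53612168e+00] [1.12131544 2.18694504 9.16844122] [ 0.15916237 -0.08848556  0.12435266] 55.00714302062988
```

Emit:
carry_out(deltas=[{"dp": [0,0,0],"roll": 2,"gripper": -1},{"dp": [0,0,0],"roll": 4,"gripper": -1},{"dp": [0,0,0],"roll": 6,"gripper": -1},{"dp": [0,0,0],"roll": 8,"gripper": -1},{"dp": [0,0,0],"roll": 8,"gripper": -1},{"dp": [0,0,0],"roll": 8,"gripper": -1},{"dp": [0,0,0],"roll": 8,"gripper": -1},{"dp": [0,0,0],"roll": 8,"gripper": -1}])

```text
clock: 19.18
eef_pos: [580.1, -19.2, 71.7]
eef_rot: [3.138, -0.0, 1.402]
wrist_force: [1.2, 1.0, 9.5]
finger_gap: 9.5
finger_force: 55.0
```

```bash
python3 - <<'E'
from h import *
s=read_state();print(s['eef_pos'],s['eef_rot'],s['wrist_force'],s['moment'],s['finger_force'])
im=viewer.camera("wrist")[:,:,::-1]; c=cam("wrist",s)
cv2.imwrite("pics/w6.png",cv2.resize(im[0:270,180:500],(711,600)))
E
```

```text
[580.13749434 -19.18733508  71.68194961] [ 3.13825356e+00 -4.10508941e-04  1.40209420e+00] [1.19239091 0.95631329 9.48194963] [ 0.16992914 -0.13552643  0.08299053] 55.006837248802185
```

View pics/w6.png

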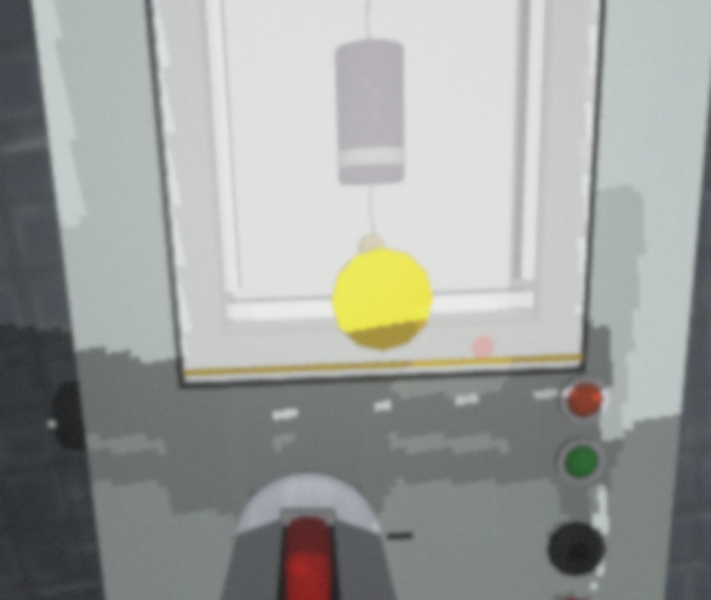

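```bash
python3 -c "
from h import *
print(manip.sign_off())"
```

```text
the job is handed in; nothing more can be done
None
```

I handed the job in at about 19 s: the cover is pressed home at both ends, and the key is fully in the switch, turned about 93° clockwise and still gripped at 55 N. The hand-in call returned no verdict, so I don't know the judged result.

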